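# Bring the pellet die to the front of the accessory carousel and lock the tray

## Task

The pellet-die body, the widest steel cylinder on the rotary accessory carousel, is to be filled where it stands: turn the carousel by pushing the finger pegs on its rim until the die body stands at the front, in line with the lock bracket, then press the lock knob all the way down so that its pin seats in the rim notch and the tray cannot turn. Nothing needs to be grasped: do not touch or lift the things standing on the tray, turn it gently enough that all of them stay upright in their cups, and leave the other things on the bench where they are.

Things in the scene. Friction and masses are not known exactly. Their poses are not given: they have to be found in the camera images.
- die_body: main part of the pellet die, a plain steel cylinder with a collar at the top, 38 mm across and 58 mm high, the widest and tallest thing on the carousel; loose, standing in one of its six cups (one is empty). Origin: centre of its underside, 34 mm above the bench
- axis (a point): the carousel's vertical turning axis, at the height of the tray's flat top, 32 mm above the bench; fixed. The front with the bracket lies towards this point's own -x. The white tray is a disc of 240 mm diameter, 10 mm thick. Every 60 degrees it has a shallow black cup (45 mm outside, 41 inside, 8 high), its centre 58 mm from the axis, and in line with each cup a 13 mm wide notch in the rim
- front_place (a point): where the centre of an object's underside is when its cup stands exactly at the front, in line with the axis and the lock pin: 58 mm from the axis, 34 mm above the bench. Fixed to the stand
- tray_ref (a point): centre of the top of one of the six upright steel finger pegs, 64 mm above the bench; turns with the tray. A peg stands midway between each two neighbouring cups, its centre 98 mm from the axis, 10 mm thick, 32 mm high above the tray's top. This peg is 30 degrees counter-clockwise (from above) of the die body's cup, the others follow every 60 degrees
- carousel (a joint): turn of the tray (rad) since the start, where it is 0; counter-clockwise seen from above is positive. It turns both ways without end stops on a stiffish bearing (about 0.6 N at a peg starts it), and stays where it is left
- lock (a joint): travel of the lock pin (m): 0 raised, 0.012 fully down; pressing its knob straight down increases it. About 2.5 N moves it and it stays where it is left. From about 0.004 on its round end meets the tray: it goes further only with a notch below it. A notch off by up to about 6 mm is drawn into line; else the pin stops on the rim
- lock_top (a point): centre of the top of the lock pin's black mushroom knob, 26 mm across, 80 mm above the bench when raised; the 10 mm pin is 113 mm from the axis. It slides in a fixed aluminium bracket at the front, 30 mm wide, top 56 mm above the bench, 107 to 142 mm from the axis: the pegs pass inside it, but a finger pushing one would strike it
- die_base: steel pellet-die base: low disc 33 mm across with a short boss, 16 mm high; loose, standing in a cup of the carousel. Origin: centre of its underside
- die_plunger: steel die plunger: 22 mm across its foot, slimmer rod above, 48 mm high; loose, standing in a cup of the carousel. Origin: centre of its underside
- weight: small knobbed brass weight, 18 mm across, 31 mm high; loose, standing in a cup of the carousel. Origin: centre of its underside
- ko_ring: plain steel knock-out ring of the die set, 36 mm outside, 23 mm bore, 24 mm high; loose, standing in a cup of the carousel. Origin: centre of its underside
- petri: lidded petri dish lying on the bench, 62 mm across, 14 mm high; bystander. Origin: centre of its underside
- usb: black USB stick lying on the bench, 52 x 18 x 8 mm; bystander. Origin: centre of its underside
- boat: white square weighing boat on the bench, 56 x 56 x 15 mm; bystander. Origin: centre of its underside
- tweezers: fine steel tweezers lying on the bench, 127 mm long; bystander. Origin: centre of its underside
- spatula: steel micro spatula lying on the bench, 171 mm long; bystander. Origin: centre of its underside
- rack: clear rack of small capped vials on the bench, 52 x 170 x 51 mm; bystander. Origin: centre of its underside
- logbook: black logbook lying on the bench, 165 x 120 x 16 mm; bystander. Origin: centre of its underside
- beaker: small empty glass beaker on the bench, 57 mm across, 70 mm high; bystander. Origin: centre of its underside

How it is judged:
By the outcome, as a careful person would: the job done as asked, in the order asked, and still so for the second after the job is handed in, with the robot touching nothing.
It also fails if it takes over 64 s, if anything falls off the work surface, if the arm or the gripper's body presses on something with over 40 N, if the wrist force passes 120 N, or if a joint passes its speed limit or range.

## Robot

A 7-joint arm with a two-finger parallel gripper is mounted at the origin on a cart in front of the work surface, level with it; the furniture and walls round the work are solid. World frame = base frame: x ahead of the robot, y to its left, z up, the work surface at z = 0. Lengths are in m, angles in rad, forces in N, time in s.
With the tool pointing down it reaches from about 0.35 to 0.9 m from the base axis. Payload 7.2 kg.
Tool frame: the origin (TCP) lies midway between the tips of the shut fingers; the grasp point (between the pads) lies 19 mm behind it; z points along the fingers, y is the direction in which the jaws open and shut (so a half turn about z gives the same grasp; the last joint's range is limited). The gripper opens to 88 mm and grips with 3 to 60 N. Pads are 20 mm wide; open, the fingers measure 115 mm over their backs; the gripper's body (75 mm by 178 mm) begins 61 mm behind the grasp point.
Start: joints at [1.219, 0.411, -0.013, 1.596, 0.006, 1.134, -0.082], TCP at [0.175, -0.6, 0.223] pointing down, gripper open.
Joint ranges: [-2.95, 2.95], [-0.29, 1.99], [-1.47, 1.44], [0.14, 2.54], [-1.03, 4.17], [0.13, 1.85], [-2.86, 2.86]. Speed limits (rad/s): [2.39, 2.39, 3.01, 3.01, 3.14, 3.14, 3.14].

## Interface

Orientations are given as a unit quaternion [w, x, y, z].
In Python, from bench import robot gives the robot as it stands. The module is installed in compiled form; this text tells all that it offers.
- The arm moves only by the tool carry_out, never from a script. Its argument "plan" is a list that holds one entry, the list of rows, each a list of 6 numbers: the shift along the world's x, y, z in cm, then the turn, a rotation vector about the world's x, y, z in rad. A call has 1 to 12 rows; each row is the pose to reach, as a shift and turn from the pose commanded when the call began; what a row does not reach only later rows make up. A row lasts 1/8 s, in which the tool goes at most 62.5 mm and 10.7 degrees, less where a joint would pass 70% of its speed; a pose out of reach is approached as far as the arm can. A call with a gripper value outside its range is refused whole. "fingers" is the closure, from -1 (fully open) to 1 (shut), so that 0 is half open, set as the call begins (left out, the last holds). The fingers move at their own pace and stop on an object; the grip force is fixed at half the most. Time passes only in rows, so rows that repeat a pose let the fingers close. It gives the time, the measured TCP pose, the force and the opening at its end, in the units of the state.
- robot.get_obs(): the state, without advancing time (a new reading comes with each control period).
- robot.get_image(name): name is "side" or "top" or "wrist"; returns the picture (420x560x3 uint8, blue, green, red); there is no depth.
- robot.camera_params(name): a dict with "fx", "fy", "cx", "cy" (pixels), "T" (4x4, takes a point from camera to world coordinates); the wrist camera has in their place "tool_from_camera" (4x4, takes a point from camera to tool coordinates, whose origin is the TCP and whose axes are the flange's). Camera axes: x right, y up, looking along -z (the intrinsics and any distortion apply to the point x, -y, -z); pixel columns grow to the right and rows downward; lengths in m; the calibration is good to about 2 mm. A picture is of the moment at which its call begins: read the wrist's pose just before it. camera_params takes no time and is no camera call.
- robot.close_job(): hands the job in, once; it reports no verdict.
Trained networks look in the newest picture that a camera, given by its name, has taken for a name from the list of things; names that differ only in an ending like _2 or _b are one class to them, and where a whole thing is asked for, a point or a joint stands for the part that bears it (a point fixed in the world has none). Each returns a list of dicts, best first, with "p" (0 to 1); they miss things now and then, are a little off and sometimes report something else, mostly with a low value. They report only what shows in the picture. A call takes as long as a camera call.
- robot.find_in(camera, name): "pixel" ([column, row] in pixels, amid what is visible of it).
- robot.trace(camera, name): "mask" (420x560 bool, what is visible of it) and "pixel" ([column, row] in pixels, amid what is visible of it).
The state is a dict: "t": time; "joint_positions": joint angles; "dq": joint speeds; "joint_efforts": joint torques, N m; "tool_pos": TCP position; "tcp_rot": TCP orientation; "force": force on the tool from outside, world axes, zero at the start; "moment": the same for the moment, N m; "width": finger opening in m.
Only numpy, scipy, OpenCV 4.12 (cv2) and the standard library are available. Lean on these libraries where they do the work, as an engineer would, in place of code of your own. Each camera call takes 0.05 s, during which the arm holds its last target.

## Working session

There is one attempt and no reset: what is moved stays moved. The work goes in short steps, Python scripts to look and compute and a tool call to move; the robot and the scene stay as the last step left them, time stands still between calls to the robot, and variables do not carry over. Pictures are saved under pics/ and viewed, and the job is handed in when it is done.

Besides the shell and the picture viewer there is one more tool, called as name(argument=value, ...) on one line, values as JSON. carry_out: Moves the arm, as the interface text tells. Its arguments: {"type":"object","properties":{"plan":{"type":"array","items":{"type":"array","items":{"type":"array","items":{"type":"number"}}}},"fingers":{"type":"number"}},"required":["plan"]}

```bash
mkdir -p pics; python3 - <<'E'
from bench import robot
import cv2
for n in("top","side"):
    cv2.imwrite(f"pics/{n}0.png",robot.get_image(n))
    p=robot.camera_params(n);print(n,p)
for n in("die_body","lock_top","tray_ref","axis"):
  for c in("top","side"):
    try: print(n,c,[(r['pixel'],r['p']) for r in robot.find_in(c,n)][:7])
    except Exception as e: print(n,c,e)
o=robot.get_obs();print(o)
print(robot.camera_params("wrist"))
E
```

```text
top {'fx': 423.9220987108579, 'fy': 423.9220987108579, 'cx': 282.26932686045296, 'cy': 208.9739871601939, 'T': array([[-0.02703643,  0.98432249, -0.17429362,  0.31650368],
       [-0.99933069, -0.03091219, -0.01956028, -0.01441679],
       [-0.02464142,  0.17364813,  0.98449943,  1.28924009],
       [ 0.        ,  0.        ,  0.        ,  1.        ]])}
side {'fx': 520.4226465818127, 'fy': 520.4226465818127, 'cx': 279.651195628301, 'cy': 210.1559741147547, 'T': array([[ 0.89827623,  0.31620381, -0.30514744, -0.00148686],
       [-0.43902017,  0.67580162, -0.59207555, -1.03472135],
       [ 0.01900259,  0.66581327,  0.74587639,  1.35532089],
       [ 0.        ,  0.        ,  0.        ,  1.        ]])}
die_body top [([373.8, 201.2], 0.67), ([365.8, 236.2], 0.61), ([132.6, 197.1], 0.29), ([447.2, 244.1], 0.23)]
die_body side [([317.3, 265.7], 0.66)]
lock_top top [([371.0, 234.8], 0.55)]
lock_top side [([285.3, 271.7], 0.41)]
tray_ref top [([394.9, 208.0], 0.76)]
tray_ref side [([326.1, 288.5], 0.97)]
axis top [([363.3, 237.6], 0.56)]
axis side [([287.0, 265.7], 0.72), ([285.8, 272.3]
[... 467 characters left out ...]
]), 'tcp_rot': array([-3.65646442e-05,  9.89946833e-01,  1.41439975e-01, -8.81057764e-06]), 'force': array([ 1.17335177, -0.09673542, -0.64253952]), 'moment': array([ 0.00585794, -0.03166474, -0.05679316]), 'width': 0.08820401324924457}
{'fx': 345.7890669939561, 'fy': 345.7890669939561, 'cx': 280.9655334955687, 'cy': 209.60863258466802, 'tool_from_camera': array([[ 3.59650000e-04,  9.61157721e-01,  2.75999468e-01,
         7.58327929e-02],
       [ 9.99999801e-01, -2.02462198e-04, -5.98015005e-04,
         2.06037526e-05],
       [-5.18907281e-04,  2.75999628e-01, -9.61157602e-01,
        -1.61989798e-01],
       [ 0.00000000e+00,  0.00000000e+00,  0.00000000e+00,
         1.00000000e+00]])}
```

View pics/top0.png

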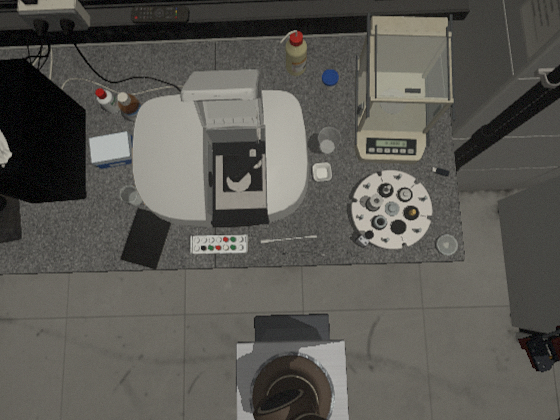

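View pics/side0.png

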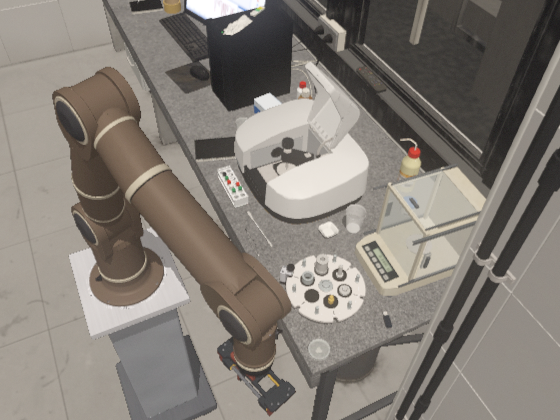

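```bash
python3 - <<'E'
import cv2
t=cv2.imread("pics/top0.png");cv2.imwrite("pics/topz.png",cv2.resize(t[170:310,290:450],None,fx=5,fy=5,interpolation=cv2.INTER_CUBIC)[:600*2,:800][:700])
s=cv2.imread("pics/side0.png");cv2.imwrite("pics/sidez.png",cv2.resize(s[200:340,190:390],None,fx=4,fy=4,interpolation=cv2.INTER_CUBIC))
t=cv2.resize(t[170:310,290:450],None,fx=4.2,fy=4.2,interpolation=cv2.INTER_CUBIC);cv2.imwrite("pics/topz.png",t)
E
```

```text
(no output)
```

View pics/topz.png

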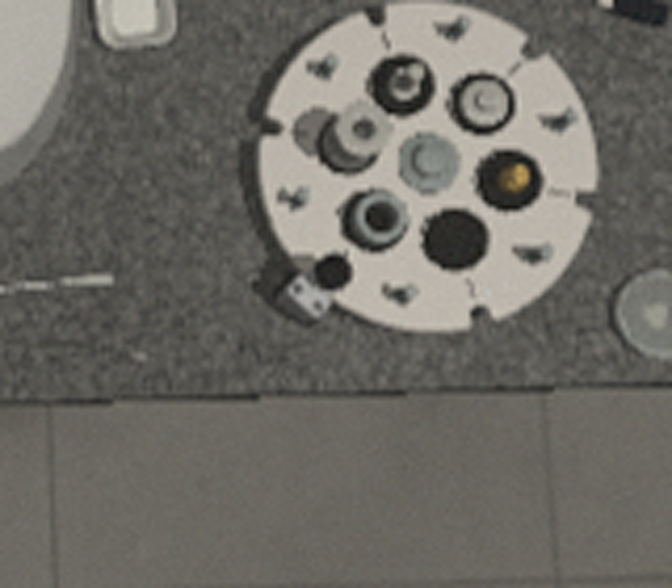

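View pics/sidez.png

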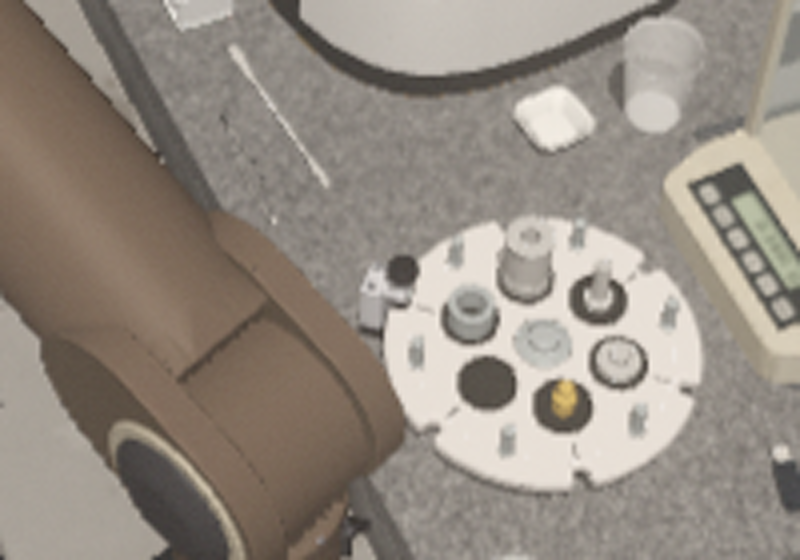

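```bash
cat >h.py <<'E'
import numpy as np,cv2
from bench import robot
def ray(n,uv,z):
    p=robot.camera_params(n);T=p["T"]
    uv=np.atleast_2d(uv).astype(float)
    d=np.c_[(uv[:,0]-p["cx"])/p["fx"],-(uv[:,1]-p["cy"])/p["fy"],-np.ones(len(uv))]@T[:3,:3].T
    o=T[:3,3];s=(z-o[2])/d[:,2]
    return (o+d*s[:,None])[:,:2]
def proj(n,P):
    p=robot.camera_params(n);T=np.linalg.inv(p["T"]);P=np.atleast_2d(P)
    c=P@T[:3,:3].T+T[:3,3]
    return np.c_[p["cx"]+p["fx"]*c[:,0]/-c[:,2],p["cy"]-p["fy"]*c[:,1]/-c[:,2]]
E
python3 - <<'E'
from h import *
t=lambda l:np.array(l)/4.2+[290,170]
s=lambda l:np.array(l)/4+[190,200]
# notches
print("notch top",n:=ray("top",t([[376,16],[530,52],[272,127],[585,199],[479,315]]),.032))
print("center top",(n[0]+n[4])/2, "side", )
m=ray("side",s([[645,268],[688,390],[582,478],[430,428]]),.032);print("notch side",m)
print("hub",ray("top",t([[427,162]]),.036),ray("side",s([[544,342]]),.036))
print("lock",ray("top",t([[333,271]]),.080),ray("side",s([[403,267]]),.080))
print("die top",ray("top",t([[362,128]]),.092),ray("side",s([[530,233]]),.092))
print("empty cup",ray("top",t([[456,239]]),.036),ray("side",s([[487,382]]),.036))
print("pegs side",ray("side",s([[456,242],[577,224],[670,302],[639,409],[507,430],[416,340]]),.064))
from scipy.optimize import least_squares
for n in("top","side"):
    im=cv2.imread(f"pics/{n}0.png");hsv=cv2.cvtColor(im,cv2.COLOR_BGR2HSV)
    g=(im.min(2)>(165 if n=="side" else 150)).astype(np.uint8)
    c=(391,208) if n=="top" else (326,288)
    M=np.zeros_like(g);cv2.circle(M,c,48,1,-1);g*=M
    pts=cv2.findNonZero(g);h=cv2.convexHull(pts)[:,0]
    print(n,len(pts)); w=ray(n,h,.032)
    f=least_squares(lambda q:np.hypot(*(w-q[:2]).T)-q[2],[.33,-.27,.12],loss="soft_l1",f_scale=.001);print(f.x)
E
```

```text
notch top [[ 0.6382918  -0.28791933]
 [ 0.60794941 -0.39627757]
 [ 0.55892575 -0.20835847]
 [ 0.49994659 -0.42621967]
 [ 0.42004361 -0.34534583]]
center top [ 0.5291677  -0.31663258] side
notch side [[ 0.63779266 -0.29218928]
 [ 0.60893393 -0.40112136]
 [ 0.50031502 -0.43129897]
 [ 0.4204444  -0.34763592]]
hub [[ 0.52934377 -0.31594066]] [[ 0.53116794 -0.32036392]]
lock [[ 0.44881418 -0.23655422]] [[ 0.45058566 -0.24068729]]
die top [[ 0.5447126  -0.26013738]] [[ 0.5470293  -0.26109767]]
empty cup [[ 0.47368132 -0.33230158]] [[ 0.47547211 -0.33299262]]
pegs side [[ 0.50359886 -0.22718646]
 [ 0.59633039 -0.25193993]
 [ 0.62308392 -0.34495578]
 [ 0.5536256  -0.4148804 ]
 [ 0.45919058 -0.38929594]
 [ 0.43520372 -0.29352346]]
top 2872
[ 0.53018255 -0.31595693  0.11827595]
side 3189
[ 0.53267248 -0.30834619  0.12989078]
```

carry_out(plan=[[[2.7,2.3,0,0,0,-0.1],[6,5.2,0,0,0,-0.22],[9.3,8.1,0,0,0,-0.35],[12.7,11,0,0,0,-0.48],[16,13.9,0,0,0,-0.62],[19.3,16.7,0,0,0,-0.76],[22.6,19.5,0,0,0,-0.9],[25,21.6,0,0,0,-1.01],[26.5,23,0,0,0,-1.079],[26.5,23,0,0,0,-1.079],[26.5,23,-2,0,0,-1.079],[26.5,23,-2,0,0,-1.079]]], fingers=1)

```text
t: 2.0
tool_pos: [0.4382, -0.3705, 0.2016]
tcp_rot: [-0.0, 0.922, -0.387, -0.001]
force: [-0.1, -0.5, 0.8]
width: 0.0005
```

```bash
python3 - <<'E'
from h import *
o=robot.get_obs();print(o['t'],o['tool_pos'],o['tcp_rot'],o['width'])
for n in("top","side","wrist"): cv2.imwrite(f"pics/{n}1.png",robot.get_image(n))
E
```

```text
2.0 [ 0.43823122 -0.37051895  0.20156655] [-1.14523000e-06  9.21975289e-01 -3.87246372e-01 -1.34642213e-03] 0.0004520903891360109
```

View pics/wrist1.png

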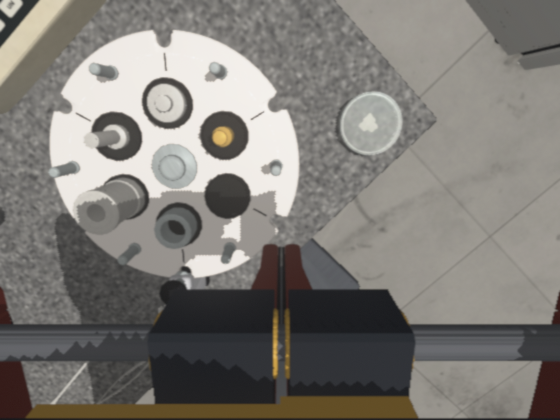

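View pics/side1.png

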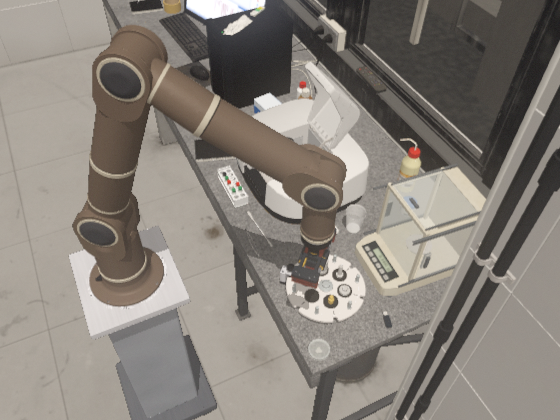

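```bash
cat >>h.py <<'E'
from scipy.spatial.transform import Rotation as R
def wray(uv,z,o):
    p=robot.camera_params("wrist");q=o['tcp_rot'];T=np.eye(4);T[:3,:3]=R.from_quat(q,scalar_first=True).as_matrix();T[:3,3]=o['tool_pos']
    T=T@p['tool_from_camera'];uv=np.atleast_2d(uv).astype(float)
    d=np.c_[(uv[:,0]-p["cx"])/p["fx"],-(uv[:,1]-p["cy"])/p["fy"],-np.ones(len(uv))]@T[:3,:3].T
    return (T[:3,3]+d*((z-T[2,3])/d[:,2])[:,None])[:,:2]
E
python3 - <<'E'
from h import *
o=robot.get_obs()
print("hub",wray([[173,166]],.036,o))
print("notch",wray([[164,39],[64,104],[280,104]],.032,o))
P=wray([[103,70],[219,68],[277,169]],.064,o);print("pegs",P)
print("lock",wray([[173,291]],.08,o))
for C in([.529,-.318],[.53,-.3175]):
  d=P-C;print(np.hypot(*d.T),np.degrees(np.arctan2(d[:,1],d[:,0]))%60)
E
```

```text
hub [[ 0.53074288 -0.31628868]]
notch [[ 0.6083978  -0.39616884]
 [ 0.6396372  -0.28904965]
 [ 0.49740227 -0.42847373]]
pegs [[ 0.6181357  -0.34633822]
 [ 0.5518308  -0.4134514 ]
 [ 0.46068533 -0.38732085]]
lock [[ 0.45189419 -0.2413806 ]]
[0.09353196 0.09814385 0.09732561] [42.36338207 43.45171781 45.41885168]
[0.09273373 0.09840353 0.09838432] [41.88177408 42.81770134 45.20844339]
```

carry_out(plan=[[[0,0,-3,0,0,0],[0,0,-6.5,0,0,0],[0,0,-10,0,0,0],[0,0,-13,0,0,0],[0,0,-15,0,0,0],[0,0,-15.8,0,0,0],[0,0,-15.8,0,0,0],[0,0,-15.8,0,0,0]]])

```text
t: 3.15
tool_pos: [0.4406, -0.3706, 0.0457]
tcp_rot: [0.0, 0.922, -0.387, 0.001]
force: [-0.6, -0.3, 1.0]
width: 0.0008
```

```bash
python3 - <<'E'
from h import *
o=robot.get_obs();print(o['t'],o['tool_pos'],o['tcp_rot'],o['force'])
im=robot.get_image("wrist");cv2.imwrite("pics/wrist2.png",im)
C=np.array([.530,-.3175]);ex=np.array([.44,-.37])
def F(a,d): 
    a=np.radians(a);return C+.1*np.array([np.cos(a),np.sin(a)])-d*np.array([-np.sin(a),np.cos(a)])
print("approach",[(F(224.7,d)-ex)*100 for d in(.02,.017,.015)])
b=F(224.7,.015)
for k in range(0,62,2): print(k,np.round((F(224.7+k,.015)-b)*100,2),round(np.radians(k),3))
E
```

```text
3.15 [ 0.4405934  -0.37056333  0.04573766] [ 2.08118855e-04  9.21986576e-01 -3.87220864e-01  8.44779114e-04] [-0.56425299 -0.31834951  0.99517604]
approach [array([ 0.48521586, -0.36234808]), array([ 0.69623427, -0.57558792]), array([ 0.83691321, -0.71774782])]
0 [0. 0.] 0.0
2 [ 0.21 -0.28] 0.035
4 [ 0.44 -0.55] 0.07
6 [ 0.67 -0.82] 0.105
8 [ 0.91 -1.08] 0.14
10 [ 1.16 -1.33] 0.175
12 [ 1.42 -1.57] 0.209
14 [ 1.69 -1.8 ] 0.244
16 [ 1.96 -2.02] 0.279
18 [ 2.24 -2.23] 0.314
20 [ 2.53 -2.43] 0.349
22 [ 2.83 -2.62] 0.384
24 [ 3.13 -2.8 ] 0.419
26 [ 3.44 -2.97] 0.454
28 [ 3.76 -3.13] 0.489
30 [ 4.08 -3.28] 0.524
32 [ 4.4  -3.42] 0.559
34 [ 4.73 -3.54] 0.593
36 [ 5.07 -3.66] 0.628
38 [ 5.4  -3.76] 0.663
40 [ 5.75 -3.85] 0.698
42 [ 6.09 -3.93] 0.733
44 [ 6.44 -4.  ] 0.768
46 [ 6.79 -4.05] 0.803
48 [ 7.14 -4.09] 0.838
50 [ 7.49 -4.12] 0.873
52 [ 7.84 -4.14] 0.908
54 [ 8.19 -4.14] 0.942
56 [ 8.55 -4.14] 0.977
58 [ 8.9  -4.12] 1.012
60 [ 9.25 -4.09] 1.047
```

View pics/wrist2.png

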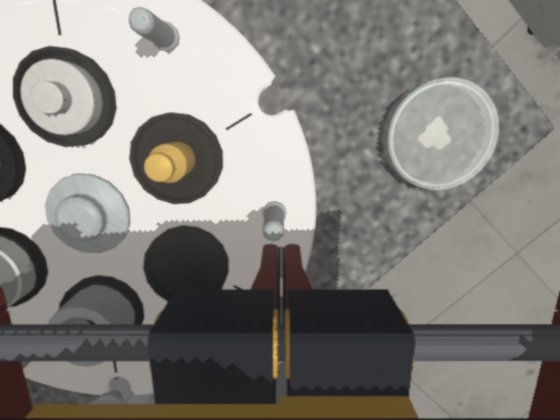

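carry_out(plan=[[[0.25,-0.2,0,0,0,0],[0.5,-0.37,0,0,0,0],[0.65,-0.52,0,0,0,0],[0.75,-0.63,0,0,0,0],[0.84,-0.72,0,0,0,0],[0.94,-0.86,0,0,0,0.017],[1.05,-1.0,0,0,0,0.035],[1.28,-1.27,0,0,0,0.07],[1.51,-1.54,0,0,0,0.105],[1.75,-1.8,0,0,0,0.14],[2.0,-2.05,0,0,0,0.175],[2.0,-2.05,0,0,0,0.175]]])

```text
t: 4.7
tool_pos: [0.4603, -0.391, 0.0447]
tcp_rot: [0.0, 0.952, -0.305, 0.0]
force: [0.8, -0.0, -0.2]
width: 0.0005
```

```bash
python3 - <<'E'
from h import *
o=robot.get_obs();print(o['t'],o['tool_pos'],o['tcp_rot'],o['force'])
im=robot.get_image("wrist");cv2.imwrite("pics/wrist3.png",im)
E
```

```text
4.7 [ 0.4602826  -0.39100425  0.04472276] [ 1.56520602e-04  9.52365974e-01 -3.04957247e-01  3.23235546e-04] [ 0.82729776 -0.00866573 -0.22103126]
```

View pics/wrist3.png

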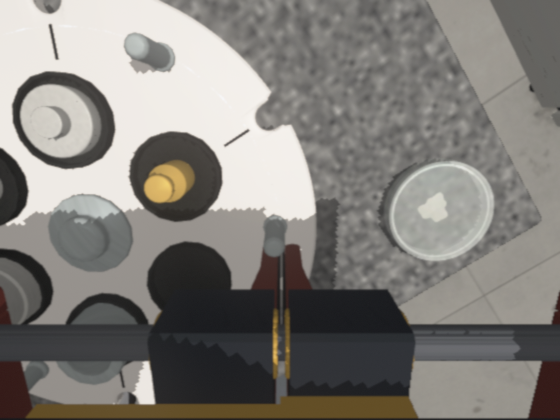

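carry_out(plan=[[[0.26,-0.24,0,0,0,0.035],[0.53,-0.47,0,0,0,0.07],[0.8,-0.69,0,0,0,0.105],[1.08,-0.9,0,0,0,0.14],[1.37,-1.1,0,0,0,0.175],[1.67,-1.29,0,0,0,0.209],[1.97,-1.47,0,0,0,0.244],[2.28,-1.64,0,0,0,0.279],[2.6,-1.8,0,0,0,0.314],[2.92,-1.95,0,0,0,0.349],[3.24,-2.09,0,0,0,0.384],[3.57,-2.21,0,0,0,0.419]]])

```text
t: 6.25
tool_pos: [0.4959, -0.4127, 0.0446]
tcp_rot: [-0.0, 0.995, -0.099, -0.0]
force: [-1.0, 0.9, 0.3]
width: 0.0001
```

carry_out(plan=[[[0.34,-0.12,0,0,0,0.035],[0.67,-0.22,0,0,0,0.07],[1.02,-0.31,0,0,0,0.105],[1.36,-0.39,0,0,0,0.14],[1.71,-0.46,0,0,0,0.175],[2.06,-0.51,0,0,0,0.21],[2.41,-0.55,0,0,0,0.245],[2.76,-0.58,0,0,0,0.28],[2.93,-0.59,0,0,0,0.297],[2.93,-0.59,0,0,0,0.297]]])

```text
t: 7.5
tool_pos: [0.5253, -0.4186, 0.0447]
tcp_rot: [0.0, 0.999, 0.048, 0.0]
force: [0.1, 0.2, -0.0]
width: 0.0
```

```bash
python3 - <<'E'
from h import *
o=robot.get_obs();print(o['t'],o['tool_pos'],o['tcp_rot'],o['force'])
im=robot.get_image("wrist");cv2.imwrite("pics/wrist4.png",im)
for n in("top","side"): cv2.imwrite(f"pics/{n}4.png",robot.get_image(n))
t=cv2.imread("pics/top4.png");t=cv2.resize(t[170:310,290:450],None,fx=4.2,fy=4.2,interpolation=cv2.INTER_CUBIC);cv2.imwrite("pics/topz4.png",t)
s=cv2.imread("pics/side4.png");cv2.imwrite("pics/sidez4.png",cv2.resize(s[200:340,190:390],None,fx=4,fy=4,interpolation=cv2.INTER_CUBIC))
E
```

```text
7.5 [ 0.52530691 -0.41860071  0.04472292] [1.31871340e-04 9.98847462e-01 4.79965119e-02 2.53342856e-04] [ 0.12773811  0.23152685 -0.04147712]
```

View pics/wrist4.png

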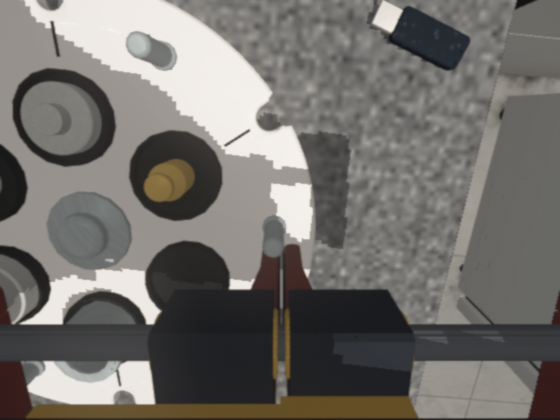

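View pics/sidez4.png

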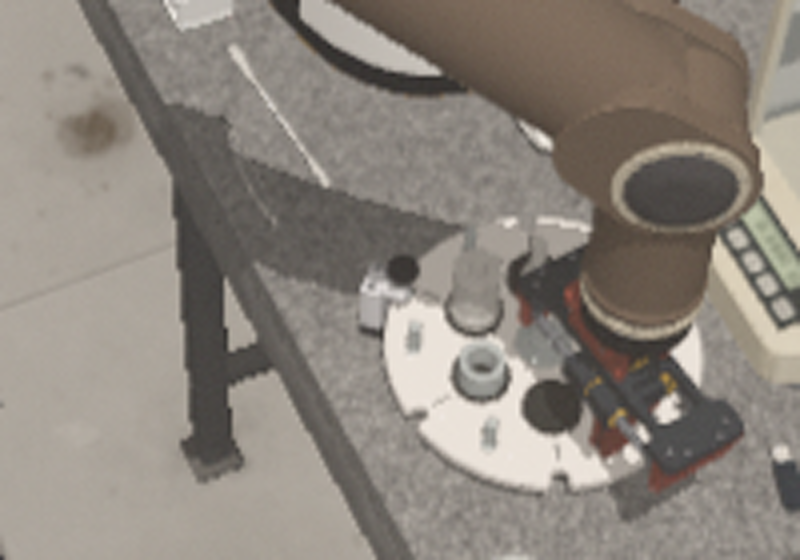

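View pics/topz4.png

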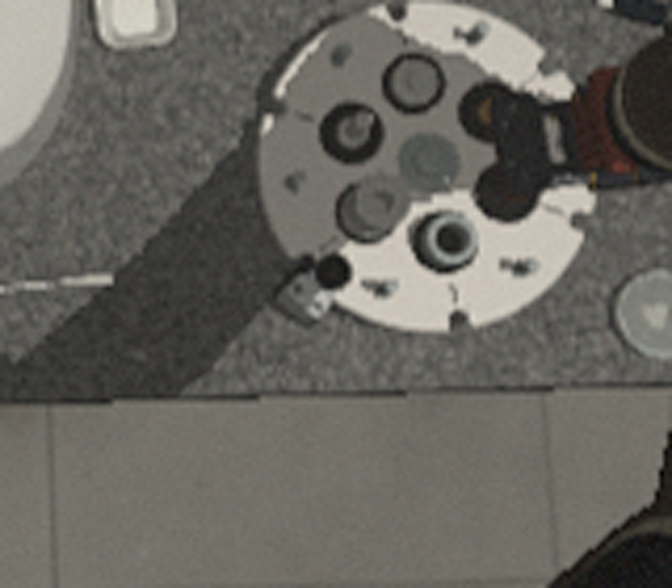

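```bash
python3 - <<'E'
from h import *
o=robot.get_obs()
C=np.array([.530,-.3175])
A=lambda P,c=C:np.degrees(np.arctan2(*(P-c).T[::-1]))%60
t=lambda l:np.array(l)/4.2+[290,170]
s=lambda l:np.array(l)/4+[190,200]
n=ray("top",t([[397,11],[459,321],[580,221],[553,80],[278,105]]),.032);print(n,A(n))
d=n[0]-n[1];print("pair",np.degrees(np.arctan2(d[1],d[0])))
m=ray("side",s([[419,414],[562,480]]),.032);print(m,A(m),A(m,np.array([.5291,-.3199])))
print(A(wray([[268,118],[50,3]],.032,o)), wray([[268,118]],.032,o))
print("was top",A(ray("top",t([[376,16],[530,52],[272,127],[585,199],[479,315]]),.032)))
print("was side",A(ray("side",s([[645,268],[688,390],[582,478],[430,428]]),.032),np.array([.5291,-.3199])))
E
```

```text
[[ 0.6415082  -0.30327656]
 [ 0.41624838 -0.3310944 ]
 [ 0.4843475  -0.4213491 ]
 [ 0.58683147 -0.41096057]
 [ 0.57487241 -0.2135607 ]] [7.26911464 6.81507004 6.26951068 1.3029356  6.64929742]
pair 7.039942462436496
[[ 0.41857074 -0.33365263]
 [ 0.48648289 -0.42652108]] [8.24806449 8.23997537] [7.09258976 8.21310079]
[6.99170252 7.23630392] [[ 0.59634444 -0.40556858]]
was top [15.2780361  14.69724764 15.1561815  14.5475869  14.2110627 ]
was side [14.30262856 14.50643007 15.51193405 14.31978322]
```

carry_out(plan=[[[0.35,-0.01,0,0,0,0.035],[0.7,-0.01,0,0,0,0.07],[1.05,0,0,0,0,0.105],[1.24,0.01,0,0,0,0.125],[1.43,0.02,0,0,0,0.143],[1.43,0.02,0,0,0,0.143],[1.43,0.02,0,0,0,0.143]]])

```text
t: 8.52
tool_pos: [0.5394, -0.4182, 0.0446]
tcp_rot: [-0.0, 0.993, 0.119, 0.0]
force: [-0.2, 0.2, -0.4]
width: 0.0005
```

```bash
python3 - <<'E'
from h import *
o=robot.get_obs();print(o['t'],o['tool_pos'],o['tcp_rot'],o['force'])
im=robot.get_image("wrist");cv2.imwrite("pics/wrist5.png",im)
for n in("top","side"): cv2.imwrite(f"pics/{n}5.png",robot.get_image(n))
t=cv2.imread("pics/top5.png");t=cv2.resize(t[170:310,290:450],None,fx=4.2,fy=4.2,interpolation=cv2.INTER_CUBIC);cv2.imwrite("pics/topz5.png",t)
s=cv2.imread("pics/side5.png");cv2.imwrite("pics/sidez5.png",cv2.resize(s[200:340,190:390],None,fx=4,fy=4,interpolation=cv2.INTER_CUBIC))
E
```

```text
8.525 [ 0.53938416 -0.41821086  0.04463496] [-1.89844033e-05  9.92887285e-01  1.19058099e-01  9.35895503e-05] [-0.21391726  0.1926729  -0.44875078]
```

View pics/sidez5.png

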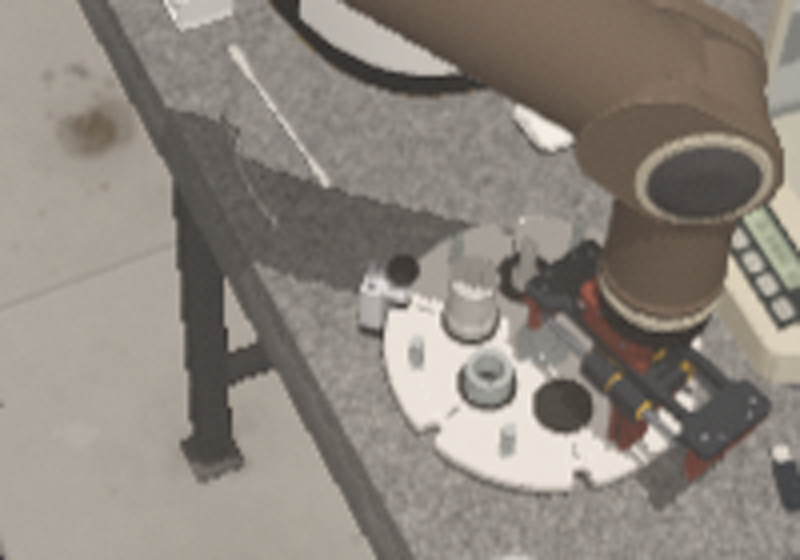

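View pics/topz5.png

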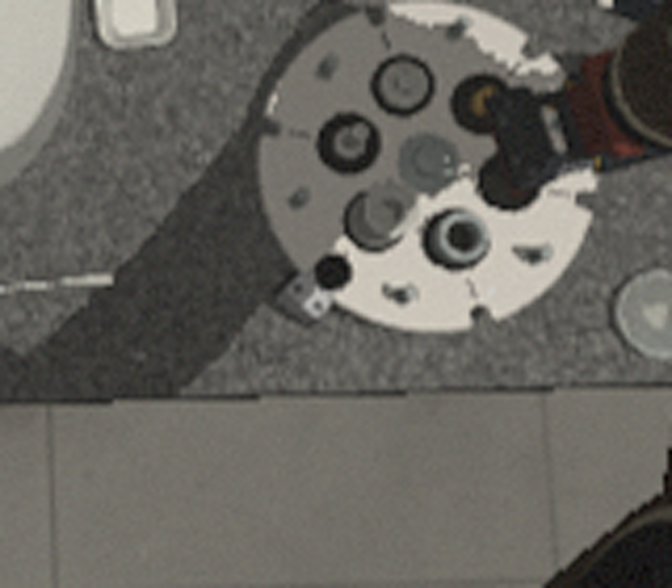

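carry_out(plan=[[[-0.6,-0.15,0,0,0,0],[-1.46,-0.35,0,0,0,0],[-1.46,-0.35,0,0,0,0],[-1.46,-0.35,3,0,0,0],[-1.46,-0.35,7,0,0,0],[-1.46,-0.35,11,0,0,0],[-2.0,1.5,11.5,0,0,0],[-3.6,5.3,11.5,0,0,0],[-5.3,9.5,11.5,0,0,0],[-7.0,13.4,11.5,0,0,0],[-8.4,16.6,11.5,0,0,0],[-8.95,17.9,11.5,0,0,0]]])

```text
t: 10.18
tool_pos: [0.4494, -0.2378, 0.1601]
tcp_rot: [0.0, 0.993, 0.12, 0.0]
force: [0.2, 0.1, 1.2]
width: 0.0004
```

carry_out(plan=[[[0,0,-1,0,0,0],[0,0,-1,0,0,0],[0,0,-1,0,0,0]]])

```text
t: 10.55
tool_pos: [0.45, -0.2403, 0.1492]
tcp_rot: [-0.0, 0.993, 0.118, -0.0]
force: [0.3, -0.5, 0.1]
width: 0.0008
```

```bash
python3 - <<'E'
from h import *
o=robot.get_obs();print(o['t'],o['tool_pos'],o['tcp_rot'],o['force'])
im=robot.get_image("wrist");cv2.imwrite("pics/wrist6.png",im)
for n in("top","side"): cv2.imwrite(f"pics/{n}6.png",robot.get_image(n))
t=cv2.imread("pics/top6.png");t=cv2.resize(t[170:310,290:450],None,fx=4.2,fy=4.2,interpolation=cv2.INTER_CUBIC);cv2.imwrite("pics/topz6.png",t)
s=cv2.imread("pics/side6.png");cv2.imwrite("pics/sidez6.png",cv2.resize(s[200:340,190:390],None,fx=4,fy=4,interpolation=cv2.INTER_CUBIC))
E
```

```text
10.55 [ 0.44995881 -0.24030746  0.14922578] [-1.29130194e-04  9.92959191e-01  1.18456739e-01 -1.74277511e-04] [ 0.32284311 -0.52658647  0.05072509]
```

View pics/sidez6.png

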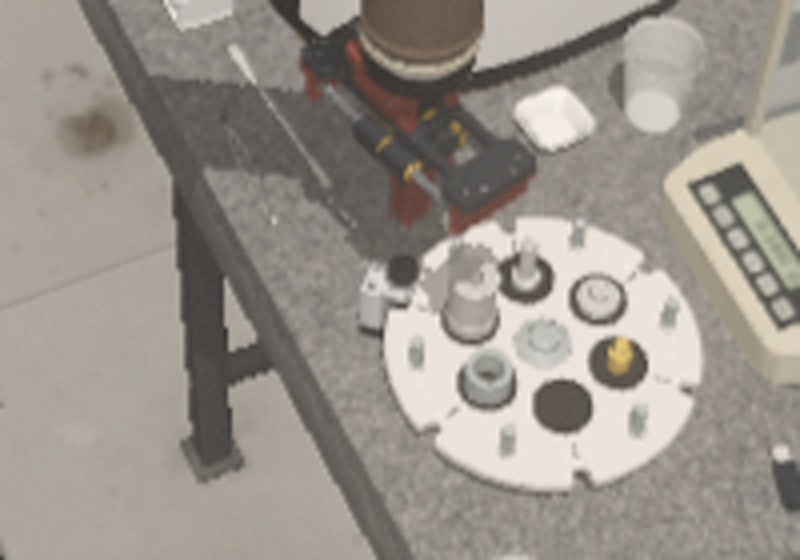

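View pics/wrist6.png

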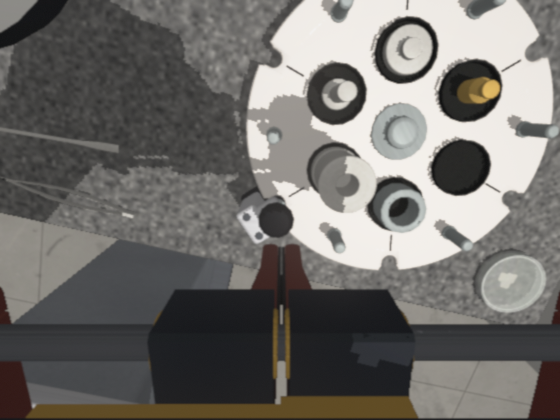

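View pics/topz6.png

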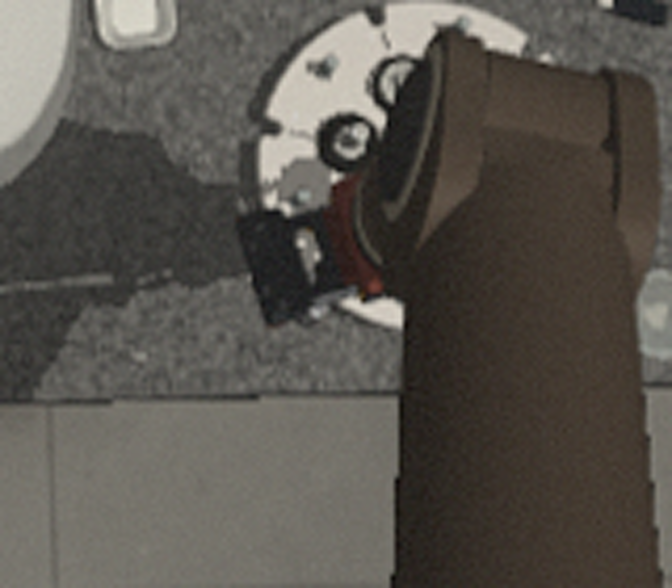

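```bash
python3 - <<'E'
from h import *
o=robot.get_obs();print(wray([[276,220]],.080,o),o['tool_pos'])
n=wray([[276,57],[513,201],[391,264],[546,60]],.032,o);print(n)
d=n-[.53,-.3175];print(np.degrees(np.arctan2(d[:,1],d[:,0]))%60,np.hypot(*d.T))
E
```

```text
[[ 0.4508549  -0.23616806]] [ 0.4499274  -0.23982862  0.1495043 ]
[[ 0.559942   -0.20944773]
 [ 0.49868844 -0.42758562]
 [ 0.42011364 -0.34699438]
 [ 0.6056496  -0.40622304]]
[14.51159684 14.12270438 15.02452564 10.45253214] [0.11212411 0.11445199 0.11377579 0.11659605]
```

carry_out(plan=[[[0.05,0.15,-2,0,0,0],[0.05,0.15,-4.5,0,0,0],[0.05,0.15,-6,0,0,0],[0.05,0.15,-6.6,0,0,0],[0.05,0.15,-6.8,0,0,0],[0.05,0.15,-7.0,0,0,0],[0.05,0.15,-7.2,0,0,0],[0.05,0.15,-7.4,0,0,0],[0.05,0.15,-7.4,0,0,0]]])

```text
t: 11.82
tool_pos: [0.4506, -0.2379, 0.0758]
tcp_rot: [0.0, 0.993, 0.119, 0.0]
force: [-0.1, -0.2, 1.3]
width: 0.0004
```

carry_out(plan=[[[0,0,-0.2,0,0,0],[0,0,-0.4,0,0,0],[0,0,-0.6,0,0,0],[0,0,-0.7,0,0,0],[0,0,-0.7,0,0,0],[0,0,-0.7,0,0,0]]])

```text
t: 12.58
tool_pos: [0.4504, -0.2378, 0.0687]
tcp_rot: [0.0, 0.993, 0.119, 0.0]
force: [1.7, -0.3, 2.8]
width: 0.0008
```

carry_out(plan=[[[0,0,-0.1,0,0,0],[0,0,-0.2,0,0,0],[0,0,-0.2,0,0,0],[0,0,-0.2,0,0,0]]])

```text
t: 13.08
tool_pos: [0.4507, -0.238, 0.0683]
tcp_rot: [0.001, 0.993, 0.119, 0.0]
force: [-3.6, 1.5, 20.3]
width: 0.0005
```

carry_out(plan=[[[0,0,0.3,0,0,0],[0,0,1.5,0,0,0],[0,0,4,0,0,0],[0,0,8,0,0,0],[-1,2,12,0,0,0],[-3,6,14,0,0,0],[-5,10,15,0,0,0],[-7,14,16,0,0,0],[-7,14,16,0,0,0],[-7,14,16,0,0,0]]])

```text
t: 14.32
tool_pos: [0.3804, -0.0984, 0.2269]
tcp_rot: [0.0, 0.993, 0.119, 0.0]
force: [0.7, -0.0, -0.1]
width: 0.0005
```

```bash
python3 - <<'E'
from h import *
o=robot.get_obs();print(o['t'],o['tool_pos'],o['force'])
for n in("top","side","wrist"): cv2.imwrite(f"pics/{n}7.png",robot.get_image(n))
t=cv2.imread("pics/top7.png")[170:310,290:450];s=cv2.imread("pics/side7.png")[200:340,190:390]
a=cv2.imread("pics/side6.png")[200:340,190:390]
f=lambda x:cv2.resize(x,None,fx=4,fy=4,interpolation=cv2.INTER_CUBIC)
cv2.imwrite("pics/topz7.png",f(t));cv2.imwrite("pics/sidez7.png",f(s))
k=lambda x:cv2.resize(x[50:100,80:140],None,fx=6,fy=6,interpolation=cv2.INTER_CUBIC)
cv2.imwrite("pics/cmp7.png",np.hstack([k(a),k(s)]))
print("lock side", ray("side",[[190+403/4,200+267/4]],.08), proj("side",[[.450,-.238,.08],[.450,-.238,.068]]))
E
```

```text
14.325 [ 0.38041675 -0.09838792  0.22690141] [ 0.7101963  -0.04877912 -0.13165004]
lock side [[ 0.45058566 -0.24068729]] [[290.17113739 266.15496641]
 [290.03554758 268.48464599]]
```

View pics/sidez7.png

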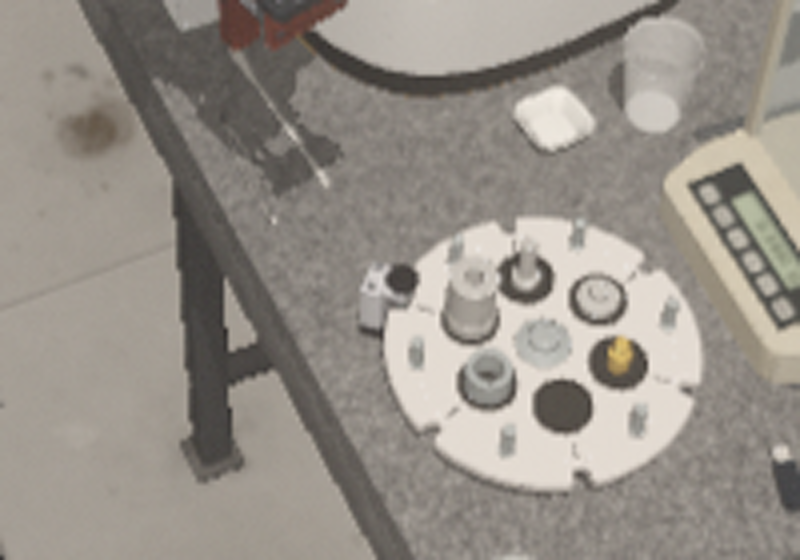

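View pics/cmp7.png

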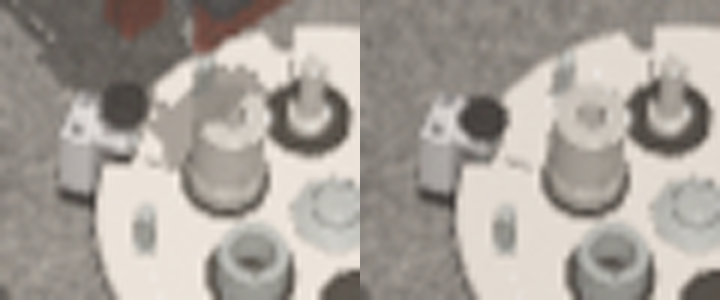

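View pics/topz7.png

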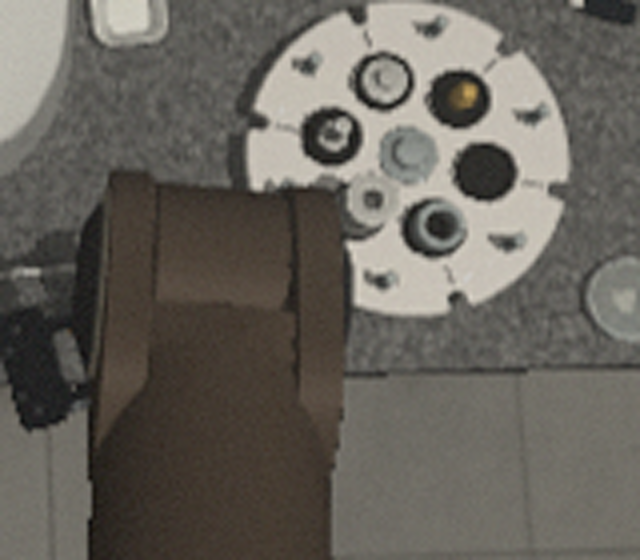

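```bash
python3 - <<'E'
from bench import robot
print(robot.close_job())
E
```

```text
the job is handed in; nothing more can be done
None
```

The die body now stands at the front in line with the bracket, the lock knob is pressed fully down, and I have handed in the job at about 14.3 s.

- **Turning:** I pushed one peg about 60° counter-clockwise with the shut fingers, keeping clear of the bracket. Before pressing the lock, the tray measured within about 1° of the front. The cameras disagreed by up to 4 mm in some positions, but that error stayed within the pin's 6 mm pull-in.
- **Locking:** The knob went down until it stopped firmly, with 20 N at the fingertips. The tip height was 68.3 mm where 68 mm is fully down, and in the side camera the knob dropped about 2.2 pixels where 2.3 were expected.
- **Last checks:** In the last pictures all five objects stand upright in their cups, and the bench items in view around the carousel look unmoved. I did not check the rack, logbook or tweezers closely. The arm was clear of everything. I did not push the tray after locking it to test that it holds.

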